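Right the jamb post and hold the shield door's hinge lined up

TASK

The jamb post of the beam-shield door has been knocked over on the optical table: stand it upright on its base again. Then pick up the small door leaf and bring its hinge eye between the post's two eyes so that the holes line up, ready for someone to drop the pin in from above, and finish while still holding the leaf there, upright and carried by the gripper alone, not resting on the post or the table. Leave the other things on the table where they are.

Things in the scene. Friction and masses are not known exactly. Their poses are not given: they have to be found in the camera images.
- jamb_post: Hinge jamb post, loose, 0.65 to 0.92 kg. Heavy dark steel base 80 x 80 x 16 mm, aluminium post 24 x 24 mm, top at z = 160 mm. Origin: centre of the base's underside; z up the post, x and y square to the base's sides. At the start it lies on its +x side, resting on the base's edge (x = 40, z = 16 mm) and the post's top, top pointing away from the robot, z axis 11 degrees below level.
- post_top (a point): Centre of the post's top face, (0, 0, 160) mm in the post's frame. The post is bare from z = 116 to 160 mm, free to grip across y (24 mm) while it lies. Its balance point is only about 19 mm above the base's underside: swung up about the base's lower edge (the base's +x side) it falls upright by itself once its z axis is within about 60 degrees of vertical.
- post_gap (a point): Point on the axis of the post's two eyes, midway between them: (0, 34, 81) mm in the post's frame, same axes. The eyes are aluminium rings, outer diameter 26 mm, hole 14 mm, coaxial, parallel to the post's z, standing out from its +y face: lower eye z = 46 to 60 mm, upper 102 to 116 mm, gap 42 mm. The post's face is 22 mm from the eyes' axis.
- door_leaf: Shield door leaf, loose, 0.2 to 0.33 kg, standing upright at the start. Black panel 10 mm thick (x), y from 20 to 110 mm, top edge z = 120 mm; aluminium bottom rail 40 mm (x), y from 28 to 108 mm, 12 mm high; one hinge eye at a side edge. Origin: on the eye's axis, level with the rail's underside; z up along that axis, y from the eye towards the panel.
- leaf_top (a point): Middle of the panel's top edge above the leaf's balance point: (0, 62, 120) mm in the leaf's frame; pinch the 10 mm thick panel here from above.
- leaf_eye (a point): Centre of the leaf's hinge eye: (0, 0, 55) mm in the leaf's frame, same axes. Ring of outer diameter 26 mm, hole 14 mm, z from 40 to 70 mm, on a 10 mm thick tongue. In the post's gap it has 6 mm free above and below, and the leaf's underside is 26 mm above the table; the door may stand at any swing angle about the hinge axis.
- parts_tray: Shallow steel tray 150 x 100 mm, 22 mm high, fixed on the table, holding the hinge pin; origin at the centre of its underside. Leave alone.
- hinge_pin: Steel hinge pin, 8 mm thick, 100 mm long with a small square head, lying in the tray; origin on its underside near the middle. Leave alone.
- media_bottle: Clear plastic bottle with white cap, 60 mm diameter, 120 mm high, standing; origin at the centre of its underside. Leave alone.
- hex_driver: Screwdriver-like hand driver with black handle lying along its x axis, about 200 mm long; origin on its underside. Leave alone.
- mouse: Black computer mouse, about 75 x 60 mm, 30 mm high; origin on its underside. Leave alone.
- dish_stack: Stack of three clear culture dishes, 92 mm diameter, 42 mm high; origin at the centre of its underside. Leave alone.
- lens_mount: Lens in a black round mount, on a steel post and a 50 x 60 mm foot, 118 mm high; origin at the centre of its underside. Leave alone.
- tip_box: Grey box with white lid, 85 x 120 mm, 50 mm high; origin at the centre of its underside. Leave alone.
Not all that is in view belongs to the job. Leave any purple or red look-alike of the jamb_post alone.

How it is judged:
On the way, in this order (a step that is already met when the one before it is completed fails the run):
1. the jamb post stands upright on its base, at rest (angle between jamb_post's own z axis and vertical below 0.06 rad and height (world z) of jamb_post between -0.005 and 0.008 m and linear speed of jamb_post below 0.03 m/s), for 0.3 s.
2. the door leaf is lifted off the table by the gripper while the post stands (angle between jamb_post's own z axis and vertical below 0.06 rad and height (world z) of jamb_post between -0.005 and 0.008 m and contact force between the fingers and door_leaf above 1 N and height (world z) of door_leaf above 0.015 m), for 0.2 s.
At the end, for the whole second after the job is handed in: Post upright on its base (0.06 rad). The gripper holds the leaf over 15 mm above the table, its eye between the post's eyes: hole centres within 4 mm sideways and 6 mm of mid-gap in height, axes within 0.07 rad, pressing on the post with under 1.5 N, all at rest (all of step 2 and horizontal distance between leaf_eye and post_gap below 0.004 m and z of leaf_eye in the frame of post_gap between -0.006 and 0.006 m and angle between the z axis of door_leaf and the z axis of jamb_post, either way round below 0.07 rad and contact force between door_leaf and jamb_post below 1.5 N and linear speed of each of door_leaf, jamb_post below 0.02 m/s); the arm keeps its last pose, push and grip.
It fails at once if another thing on the table was moved by more than 30 mm, or a standing one tipped over (distance of any of hinge_pin, media_bottle, hex_driver, mouse, dish_stack, lens_mount, tip_box from where it was at the start of the episode above 0.03 m or angle between any of media_bottle, mouse, dish_stack, lens_mount, tip_box's own z axis and vertical above 0.5 rad).
It also fails if it takes over 72 s, if anything falls off the work surface, if the arm or the gripper's body presses on something with over 40 N, if the wrist force passes 120 N, or if a joint passes its speed limit or range.

ROBOT

A 6-joint arm with a two-finger parallel gripper is mounted at the origin on the work surface. World frame = base frame: x ahead of the robot, y to its left, z up, the work surface at z = 0. Lengths are in m, angles in rad, forces in N, time in s.
With the tool pointing down it reaches from about 0.375 to 0.975 m from the base axis. Payload 3.8 kg.
Tool frame: the origin (TCP) lies at the very end of the fingers, on their centre line; the grasp point (between the pads) lies 19 mm behind it; z points along the fingers, y is the direction in which the jaws open and shut (so a half turn about z gives the same grasp; the last joint's range is limited). The gripper opens to 85 mm and grips with 20 to 120 N. Pads are 22 mm wide; open, the fingers measure 114 mm over their backs; the gripper's body (76 mm by 85 mm) begins 54 mm behind the grasp point. The pads swing forward as they close: fully open they stand 13 mm farther back than shut.
Start: joints at [1.087, 0.264, 1.604, -0, 1.274, -0.037], TCP at [0.292, 0.609, 0.231] pointing down, gripper open.
Joint ranges: [-2.63, 2.63], [-0.94, 2.18], [0.31, 2.57], [-1.31, 4.45], [0, 2.66], [-2.55, 2.55]. Speed limits (rad/s): [2.57, 2.57, 3.14, 3.14, 3.14, 3.14].

INTERFACE

Orientations are given as a rotation vector (axis times angle).
In Python, from workcell import status, read_camera, camera_info, order gives the robot as it stands.
- The arm moves only by the tool move_arm, never from a script. Its argument "deltas" is a list of rows, each a list of 3 entries, a list of its own where there are three numbers: the turn, a rotation vector about the world's x, y, z as a fraction of full scale, then the shift along the world's x, y, z as a fraction of full scale, then the closure, from -1 (fully open) to 1 (shut), so that 0 is half open. A call has 1 to 20 rows; each row is the pose to reach, as a shift and turn from the pose commanded when the call began; what a row does not reach only later rows make up. Full scale, the value 1, is 0.1 m for a shift and pi/2 rad for a turn. A row lasts 1/8 s, in which the tool goes at most 62.5 mm and 10.7 degrees, less where a joint would pass 70% of its speed; a pose out of reach is approached as far as the arm can. A call with a number of a shift or a turn outside -1 to 1 is refused whole. A call with a gripper value outside its range is refused whole. The fingers move at their own pace and stop on an object; "grip_force" is the grip in N (left out, the last holds). Time passes only in rows, so rows that repeat a pose let the fingers close. It gives the time, the measured TCP pose, the force and the opening at its end, in the units of the state.
- status.read_state(): the state, without advancing time (a new reading comes with each control period).
- read_camera(name): name is "side" or "top"; returns (picture, depth): 420x560x3 uint8, red, green, blue; 420x560 float32, m along the optical axis (not along the pixel's ray), 0 where there is no reading.
- camera_info(name): a dict with "K" (3x3 intrinsics, pixels), "D" ([k1, k2, p1, p2, k3] as OpenCV has them; the pictures are not rectified), "R" (3x3) and "t" (3): a world point X has camera coordinates R X + t. Camera axes: x right, y down, z forward; pixel columns grow to the right and rows downward; lengths in m; the calibration is good to about 2 mm. A picture is of the moment at which its call begins. camera_info takes no time and is no camera call.
- order.finish_job(): hands the job in, once; it reports no verdict.
The state is a dict: "time": time; "q": joint angles; "joint_vel": joint speeds; "joint_torque": joint torques, N m; "tool_pos": TCP position; "tcp_rot": TCP orientation; "wrist_force": force on the tool from outside, world axes, zero at the start; "torque": the same for the moment, N m; "width": opening from 0.0 (shut) to 1.0 (fully open).
Only numpy, scipy, OpenCV 4.12 (cv2) and the standard library are available. Lean on these libraries where they do the work, as an engineer would, in place of code of your own. Each camera call takes 0.05 s, during which the arm holds its last target. There are 200 camera calls.

## Working session

There is one attempt and no reset: what is moved stays moved. The work goes in short steps, Python scripts to look and compute and a tool call to move; the robot and the scene stay as the last step left them, time stands still between calls to the robot, and variables do not carry over. Pictures are saved under pics/ and viewed, about 8 in all and at most 12, crops included, and the job is handed in when it is done.

Besides the shell and the picture viewer there is one more tool, called after "Emit:" as a command line: name --argument value ..., lists and objects as JSON in quotes. move_arm: Moves the arm, as the interface text tells. Its arguments: {"type":"object","properties":{"deltas":{"type":"array","items":{"type":"array"}},"grip_force":{"type":"number"}},"required":["deltas"]}

```bash
mkdir -p pics; cat > h.py <<'E'
import numpy as np, cv2
from workcell import status, read_camera, camera_info, order
def cam(n):
    i=camera_info(n); return [np.array(i[k],float) for k in ("K","D","R","t")]
def world(n,px,depth):  # px (N,2), depth (N)
    K,D,R,t=cam(n); u=cv2.undistortPoints(np.array(px,float).reshape(-1,1,2),K,D).reshape(-1,2)
    return (np.c_[u,np.ones(len(u))]*np.array(depth).reshape(-1,1)-t)@R
def onplane(n,px,z):
    K,D,R,t=cam(n); u=cv2.undistortPoints(np.array(px,float).reshape(-1,1,2),K,D).reshape(-1,2)
    d=np.c_[u,np.ones(len(u))]@R; c=-R.T@t
    return c+d*((z-c[2])/d[:,2])[:,None]
def proj(n,X):
    K,D,R,t=cam(n); return cv2.projectPoints(np.array(X,float).reshape(-1,3),cv2.Rodrigues(R)[0],t,K,D)[0].reshape(-1,2)
E
ls; python3 - <<'E'
from h import *
for n in("top","side"):
    p,d=read_camera(n); cv2.imwrite(f"pics/{n}0.png",cv2.resize(p[:,:,::-1],None,fx=1.4,fy=1.4,interpolation=cv2.INTER_CUBIC)); np.savez(f"{n}0",p=p,d=d)
    K,D,R,t=cam(n); print(n,-R.T@t,R[2],K[0,0],D,(d>0).mean())
s=status.read_state();print(s)
E
```

```text
h.py
pics
top [ 0.34837546 -0.01407737  1.28818143] [ 0.14627737  0.01309587 -0.98915693] 406.24292236883133 [-0.07886543  0.          0.          0.          0.        ] 0.9959991496598639
side [ 0.1873126  -0.68314794  0.92874871] [ 0.3225476   0.61340228 -0.72090269] 460.20842695533855 [0.04179575 0.         0.         0.         0.        ] 0.9961139455782313
{'time': 0.1, 'q': array([ 1.08710399e+00,  2.64689922e-01,  1.60525994e+00, -2.51030939e-05,
        1.27370004e+00, -3.69266303e-02]), 'joint_vel': array([ 0.0017441 , -0.00139902, -0.00042515, -0.00017712,  0.0002736 ,
        0.00176722]), 'joint_torque': array([ 2.33979708e-04, -5.16704929e+01, -3.68590343e+01, -1.28857055e-04,
        6.25242828e-03,  3.34122865e-05]), 'tool_pos': array([0.29134752, 0.60814156, 0.23006621]), 'tcp_rot': array([-0.69583224, -3.06304279,  0.00313185]), 'wrist_force': array([-0.34519009, -0.4351156 , -0.30225319]), 'torque': array([-0.00585432,  0.03792142, -0.04305686]), 'width': 0.998766306597663}
```

View pics/top0.png

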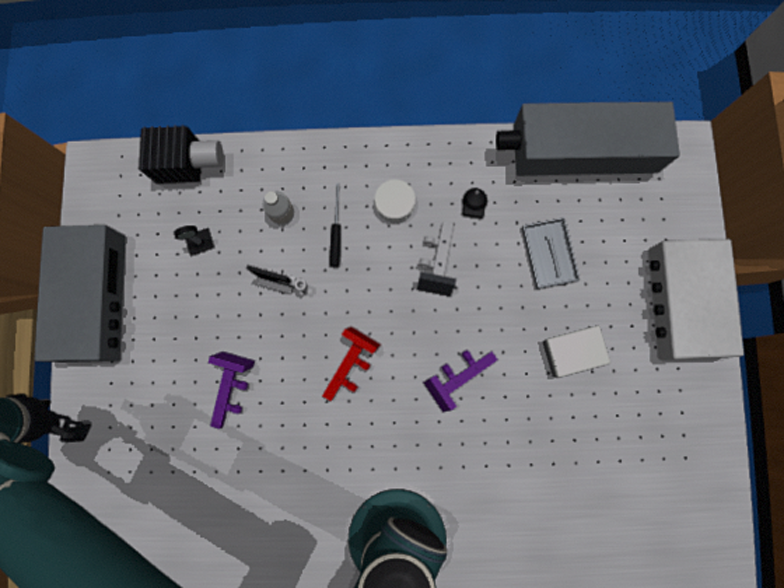

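View pics/side0.png

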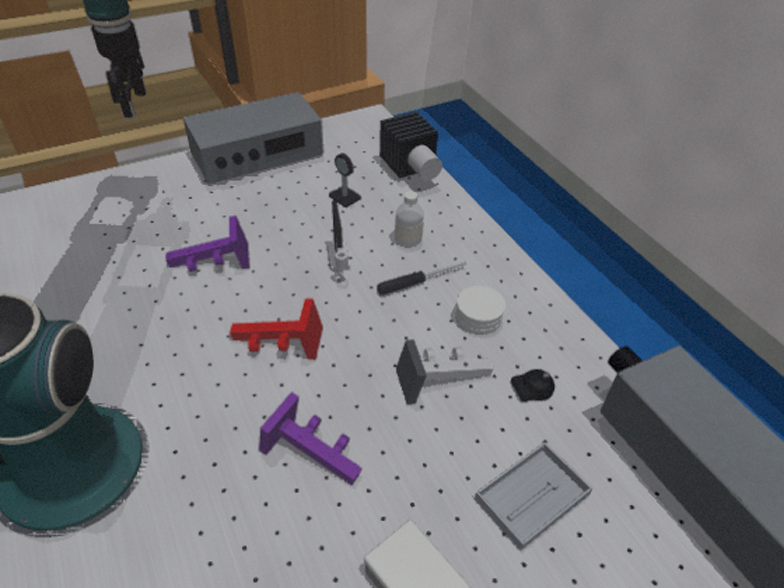

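Candidates for the jamb post (1.4× top picture): purple (232,388), red (352,362), purple (460,380) and aluminium with a dark base (437,262). I choose the aluminium one, whose base is at (437,285) and top at about (450,222). In the side view its base is at (410,370) and its tip at (490,372). The leaf is at (282,280) in the top view, with its eye at (300,288). Now one close crop to check.

```bash
python3 - <<'E'
from h import *
out=[]
for n,boxes in (("top",[(285,150,345,220),(165,175,235,225)]),("side",[(275,235,360,295),(220,130,260,210)])):
    z=np.load(n+"0.npz")
    for a,b,c,e in boxes: 
        im=z["p"][b:e,a:c,::-1]; out.append(cv2.resize(im,(390,290),interpolation=cv2.INTER_CUBIC))
cv2.imwrite("pics/crop.png",np.vstack([np.hstack(out[:2]),np.hstack(out[2:])]))
E
```

```text
(no output)
```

View pics/crop.png

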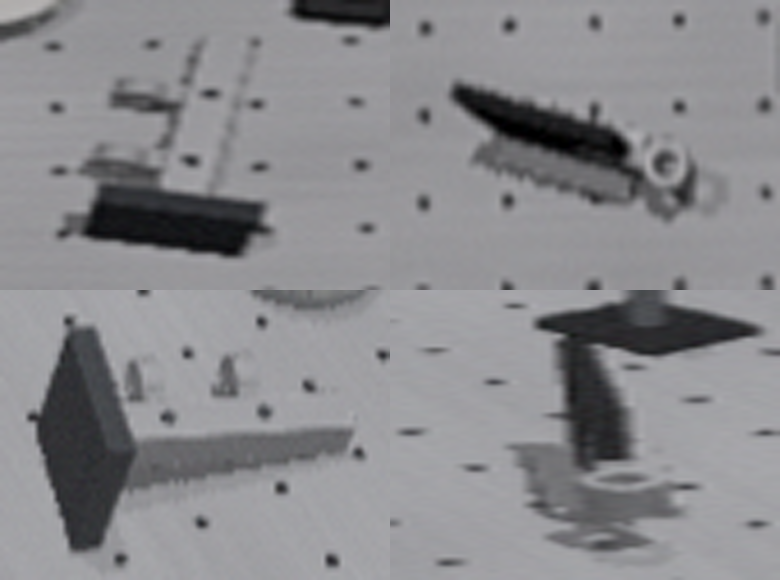

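The crop confirms it: aluminium post, dark base edge, two eyes on its left (+y) side; black leaf panel with its eye at the right end. Next I measure both from depth.

```bash
cat >> h.py <<'E'
def cloud(n,d,c,r,zmin):
    v,u=np.nonzero(d>0); w=world(n,np.c_[u,v],d[v,u])
    k=(np.hypot(w[:,0]-c[0],w[:,1]-c[1])<r)&(w[:,2]>zmin)&(w[:,2]<.25); return w[k],np.c_[u,v][k]
E
python3 - <<'E'
from h import *
np.set_printoptions(precision=4,suppress=True)
D={n:np.load(n+"0.npz") for n in("top","side")}
print("guess post base,top", onplane("top",np.array([[437,285],[450,222]])/1.4,.05), onplane("side",np.array([[410,370],[490,372]])/1.4,.03))
print("leaf", onplane("top",np.array([[248,268],[305,287]])/1.4,.1))
c=onplane("top",np.array([[445,250]])/1.4,.04)[0]; cl=onplane("top",np.array([[276,278]])/1.4,.08)[0]
for n in D:
    d=D[n]["d"]
    for nm,cc,r in(("post",c,.13),("leaf",cl,.09)):
        w,px=cloud(n,d,cc,r,.012); print(n,nm,len(w),w.min(0),w.max(0))
        if len(w)<20: continue
        np.save(f"{n}_{nm}",w)
        # height map print 10mm cells max z (mm)
        g={}
        for p in w: 
            k=(round(p[0]*100),round(p[1]*100)); g[k]=max(g.get(k,0),p[2])
        xs=sorted({k[0] for k in g},reverse=True); ys=sorted({k[1] for k in g},reverse=True)
        print("y",ys)
        for x in xs: print(x,' '.join("%3d"%(g[(x,y)]*1000) if (x,y) in g else "  ." for y in ys))
E
```

```text
guess post base,top [[ 0.5482 -0.1061  0.05  ]
 [ 0.6905 -0.1408  0.05  ]] [[ 0.559  -0.0908  0.03  ]
 [ 0.683  -0.1562  0.03  ]]
leaf [[0.5887 0.3007 0.1   ]
 [0.5439 0.1777 0.1   ]]
top post 930 [ 0.5316 -0.2219  0.012 ] [ 0.7481 -0.0269  0.0866]
y [-3, -4, -5, -6, -7, -8, -9, -10, -11, -12, -13, -14, -15, -17, -18, -19, -20, -21, -22]
75   .   .   .   .   .   .   .   .   .   .   .   .   .  15  17   .   .   .   .
74   .   .   .  43   .   .   .   .   .   .   .   .   .   .  26  30   .   .   .
73   .  41  45  45   .   .   .   .   .   .   .   .   .   .  18  26  27  28   .
72  46  44  45  15   .   .   .   .   .   .   .   .   .   .  18  20  19  19  16
71  47  42  38   .   .   .   .   .   .   .   .   .   .   .  16  19  17  17  13
70   .   .   .   .   .   .   .   .   .   .  25  26   .   .   .   .   .   .   .
69   .   .   .   .   .   .   .   .   .   .  29  27  28   .   .   .   .   .   .
68   .   .   .   .   .   .   .   .   .  29  30  29  25   .   .   .   .   .   .
67   .   .   .   .   .   .  32  32   .  34  32  31   .   .   .   .   .   .   .
66   .   .   .   .   .  29  36  41  30  37  34  3
[... 3417 characters left out ...]
 .   .   .
54   .   .   .   .   .  17  29  39  59  73  79  82   .   .   .   .   .   .   .
53   .   .   .   .   .   .   .   .   .  18  38  48   .   .   .   .   .   .   .
side leaf 367 [0.5451 0.1804 0.012 ] [0.6062 0.3057 0.124 ]
y [31, 30, 29, 28, 27, 26, 25, 24, 23, 22, 21, 20, 19, 18]
61   .   .  13   .   .   .   .   .   .   .   .   .   .   .
60   .   .  12  15  12  16   .   .   .   .   .   .   .   .
59 100 120 122 122  15   .   .   .  13   .   .   .   .   .
58   . 113 122 122 123 122 120   .   .  13   .   .   .   .
57   .  14  16  16  63 120 121 124 120 121 105  69  71   .
56   .   .  12  13  13  14  14  87 120 123 102  72  70  60
55   .   .   .   .   .   .   .  16  13   .  71  73  74  52
```

```bash
python3 - <<'E'
from h import *
np.set_printoptions(precision=4,suppress=True)
for n in("top","side"):
    w=np.load(n+"_post.npy")
    # post upper face plane: z ~ .051-.194*(x-.58)
    c=np.array([.645,-.123]);
    k=(w[:,0]>.585)&(abs(w[:,1]+.105+.27*(w[:,0]-.58))<.022)&(abs(w[:,2]-(.051-.21*(w[:,0]-.58)))<.006)
    f=w[k]
    for it in range(4):
        m=f.mean(0); U,S,V=np.linalg.svd(f-m); h=V[0]*np.sign(V[0,0]); nn=V[2]
        q=(w-m); l=np.array([-h[1],h[0]])/np.hypot(*h[:2]); lat=q[:,:2]@l
        if it<3: f=w[(abs(q@nn)<.004)&(abs(lat)<.015)&(w[:,0]>.58)]
    print(n,"mean",m,"axis",h,"yaw",np.degrees(np.arctan2(h[1],h[0])),"pitch",np.degrees(np.arcsin(h[2])),"lat pct",np.percentile((f-m)[:,:2]@l,[1,99]),"end",np.percentile((f-m)@h,[0,99.5,100]), "normal",nn)
    b=w[(w[:,2]>.076)&(w[:,0]<.59)]; print(" base top corner y-ctr",b.mean(0), np.percentile((b-m)[:,:2]@l,[1,99]),np.percentile((b-m)[:,:2]@h[:2],[1,99]))
    w=np.load(n+"_leaf.npy"); p=w[w[:,2]>.112]; m=p[:,:2].mean(0); d=np.linalg.svd(p[:,:2]-m)[2][0]; d*=np.sign(d[1])
    e=w[(w[:,2]>.066)&(w[:,2]<.08)]; s=(p[:,:2]-m)@d; 
    (cx,cy),r=cv2.minEnclosingCircle(e[:,:2].astype(np.float32))
    print(" leaf top mid",m,"dir",d,np.degrees(np.arctan2(d[1],d[0])),"span",s.min(),s.max(),"z",np.median(p[:,2]),"eye mean",e.mean(0),"circ",cx,cy,r, "eye->mid",(m-[cx,cy])@d, "lat",np.cross(d,m-[cx,cy]))
E
```

```text
top mean [ 0.6378 -0.1244  0.0365] axis [ 0.9517 -0.2399 -0.1914] yaw -14.149571017112539 pitch -11.032650511116417 lat pct [-0.0119  0.0119] end [-0.0614  0.0615  0.062 ] normal [ 0.1822 -0.0601  0.9814]
 base top corner y-ctr [ 0.5591 -0.1059  0.0807] [-0.0398  0.0365] [-0.087  -0.0706]
 leaf top mid [0.5748 0.2539] dir [0.2675 0.9636] 74.48695153310209 span -0.042706004331602945 0.04802211356701158 z 0.11987342461937509 eye mean [0.5611 0.2108 0.0708] circ 0.570691704750061 0.23945185542106628 0.05960714444518089 eye->mid 0.015036423466706994 lat -5.1607417215798757e-05
side mean [ 0.639  -0.1222  0.0362] axis [ 0.9524 -0.2366 -0.1925] yaw -13.950367784660823 pitch -11.096900672702965 lat pct [-0.012   0.0139] end [-0.0641  0.0629  0.0631] normal [-0.1789  0.0776 -0.9808]
 base top corner y-ctr [ 0.5588 -0.1035  0.0802] [-0.0394  0.0399] [-0.0885 -0.0721]
 leaf top mid [0.5754 0.2559] dir [0.3032 0.9529] 72.35213291144223 span -0.04354446118386943 0.04990006941233794 z 0.12031549993355473 eye mean [0.5602 0.2084 0.0709] circ 0.5638442039489746 0.2356543242931366 0.0530136376619339 eye->mid 0.02276034903195325 lat -0.004904382813297724<stdin>:18: DeprecationWarning: Arrays of 2-dimensional vectors are deprecated. Use arrays of 3-dimensional vectors instead. (deprecated in NumPy 2.0)
```

Emit:
move_arm --deltas '[[[0, 0, 0], [0.25, -0.468, 0], 0], [[0, 0, 0], [0.51, -0.936, 0], 0]]' --grip_force 40

```text
time: 0.35
tool_pos: [0.3425, 0.5141, 0.2303]
tcp_rot: [-0.693, -3.064, 0.002]
wrist_force: [1.4, -0.4, 0.1]
width: 0.604
```

Emit:
move_arm --deltas '[[[0, 0, 0], [0.25, -0.468, 0], 0], [[0, 0, 0], [0.51, -0.936, 0], 0]]'

```text
time: 0.6
tool_pos: [0.3939, 0.4198, 0.2307]
tcp_rot: [-0.695, -3.063, 0.001]
wrist_force: [0.4, 0.7, 0.7]
width: 0.501
```

Emit:
move_arm --deltas '[[[0, 0, 0], [0.25, -0.468, 0], 0], [[0, 0, 0], [0.51, -0.936, 0], 0]]'

```text
time: 0.85
tool_pos: [0.4449, 0.3262, 0.2308]
tcp_rot: [-0.696, -3.063, 0.001]
wrist_force: [0.2, -0.2, 0.6]
width: 0.501
```

Emit:
move_arm --deltas '[[[0, 0, 0], [0.25, -0.468, 0], 0], [[0, 0, 0], [0.51, -0.936, 0], 0]]'

```text
time: 1.1
tool_pos: [0.4959, 0.2326, 0.2309]
tcp_rot: [-0.696, -3.063, 0.0]
wrist_force: [0.6, -0.5, 0.1]
width: 0.498
```

Emit:
move_arm --deltas '[[[0, 0, 0], [0.25, -0.468, 0], 0], [[0, 0, 0], [0.51, -0.936, 0], 0]]'

```text
time: 1.35
tool_pos: [0.5469, 0.1391, 0.2309]
tcp_rot: [-0.696, -3.063, 0.0]
wrist_force: [0.7, 0.2, 0.1]
width: 0.495
```

Emit:
move_arm --deltas '[[[0, 0, 0], [0.25, -0.468, 0], 0], [[0, 0, 0], [0.51, -0.936, 0], 0]]'

```text
time: 1.6
tool_pos: [0.5979, 0.0455, 0.2308]
tcp_rot: [-0.696, -3.063, 0.0]
wrist_force: [1.2, 0.4, 0.7]
width: 0.5
```

Emit:
move_arm --deltas '[[[0, 0, 0.064], [0.25, -0.468, 0], 0], [[0, 0, 0.128], [0.51, -0.936, 0], 0], [[0, 0, 0.128], [0.51, -0.936, 0], 0]]'

```text
time: 1.98
tool_pos: [0.6495, -0.05, 0.2302]
tcp_rot: [-0.391, -3.116, 0.001]
wrist_force: [-0.3, 0.4, 0.3]
width: 0.501
```

Emit:
move_arm --deltas '[[[0.02, 0.08, 0], [0.25, -0.468, 0], 0], [[0.0405, 0.1617, 0], [0.51, -0.936, 0], 0], [[0.0405, 0.1617, 0], [0.51, -0.936, 0], 0], [[0.0405, 0.1617, 0], [0.51, -0.936, 0], 0]]'

```text
time: 2.48
tool_pos: [0.6992, -0.1393, 0.2292]
tcp_rot: [-0.353, -2.856, -0.048]
wrist_force: [-1.1, 0.2, 0.8]
width: 0.501
```

Emit:
move_arm --deltas '[[[0, 0, 0], [0, 0, -0.6], 0], [[0, 0, 0], [0, 0, -1], 0], [[0, 0, 0], [0, 0, -1], 0]]'

```text
time: 2.85
tool_pos: [0.6962, -0.1374, 0.1296]
tcp_rot: [-0.35, -2.854, -0.047]
wrist_force: [-0.5, 1.3, -0.5]
width: 0.502
```

```bash
python3 - <<'E'
from h import *
np.set_printoptions(precision=4,suppress=True)
s=status.read_state(); R=cv2.Rodrigues(s["tcp_rot"])[0]; print(R,s["tool_pos"],s["q"])
p,d=read_camera("side")
t=R[:,2]; T=np.array([.672,-.132,.0077]); print("to go",T-s["tool_pos"])
cv2.imwrite("pics/s1.png",cv2.resize(p[190:330,230:400,::-1],None,fx=4,fy=4,interpolation=cv2.INTER_CUBIC))
E
```

```text
[[-0.9358  0.2417 -0.2566]
 [ 0.233   0.9704  0.064 ]
 [ 0.2644  0.0001 -0.9644]] [ 0.6962 -0.1374  0.1296] [-0.2316  0.574   1.3872  0.0034  1.4479 -1.5593]
to go [-0.0242  0.0054 -0.1219]
```

View pics/s1.png

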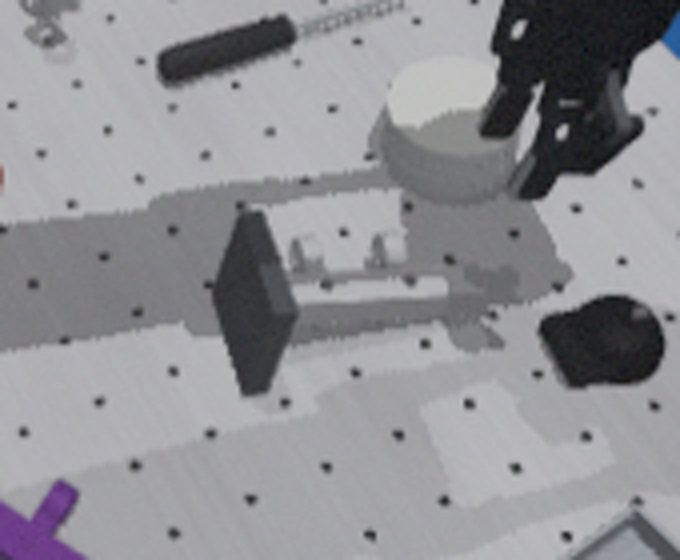

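The fingers straddle the post's free end at about (445,290), clear of the dishes and mouse. I go down and grip.

Emit:
move_arm --deltas '[[[0, 0, 0], [-0.1, 0.02, -0.5], 0], [[0, 0, 0], [-0.2, 0.044, -1], 0], [[0, 0, 0], [-0.2, 0.044, -1], 0]]'

```text
time: 3.28
tool_pos: [0.677, -0.1343, 0.0307]
tcp_rot: [-0.352, -2.855, -0.047]
wrist_force: [-0.7, -0.2, 1.0]
width: 0.504
```

Emit:
move_arm --deltas '[[[0, 0, 0], [-0.04, 0.01, -0.15], 0], [[0, 0, 0], [-0.04, 0.01, -0.21], 0], [[0, 0, 0], [-0.04, 0.01, -0.21], 0], [[0, 0, 0], [-0.04, 0.01, -0.21], 1], [[0, 0, 0], [-0.04, 0.01, -0.21], 1], [[0, 0, 0], [-0.04, 0.01, -0.21], 1], [[0, 0, 0], [-0.04, 0.01, -0.21], 1], [[0, 0, 0], [-0.04, 0.01, -0.21], 1]]' --grip_force 40

```text
time: 4.28
tool_pos: [0.6767, -0.1346, 0.0114]
tcp_rot: [-0.354, -2.862, -0.047]
wrist_force: [1.6, 1.0, 5.5]
width: 0.267
```

```bash
cat > arc.py <<'E'
from h import *
np.set_printoptions(precision=3,suppress=True)
a=np.radians(-14.05); hh=np.array([np.cos(a),np.sin(a),0]); l=np.array([-np.sin(a),np.cos(a),0]); up=np.array([0,0,1.])
s0=status.read_state(); R0=cv2.Rodrigues(s0["tcp_rot"])[0]; tcp0=s0["tool_pos"]
P=np.array([.698,-.138,0.0243]) # upper face end centre
z0=np.cos(np.radians(-11))*hh+np.sin(np.radians(-11))*up; x0=np.sin(np.radians(-11))*hh-np.cos(np.radians(-11))*up
O=P+.012*x0-.160*z0           # post origin lying
rel=np.array([(tcp0-O)@x0,(tcp0-O)@z0,(tcp0-O)@l])
piv=O+.04*x0+.016*z0
def tcp(thdeg):
    t=np.radians(thdeg); z=np.cos(t)*hh+np.sin(t)*up; x=np.sin(t)*hh-np.cos(t)*up
    o=piv-.04*x-.016*z if thdeg<0 else piv-.016*hh-.04*x
    return o+rel[0]*x+rel[1]*z+rel[2]*l
if __name__=="__main__":
    print("origin",O,"piv",piv,"tcp in post (x,z,y)",rel,"w",s0["width"],s0["wrist_force"])
    for th in (-11,-5,0,10,20,30,40,50,60,70,80,90):
        print(th,(tcp(th)-tcp0)*10,"turn",-l*(th+11)/90)
E
python3 arc.py
```

```text
origin [ 0.543 -0.099  0.043] piv [ 0.551 -0.101  0.001] tcp in post (x,z,y) [ 0.005  0.141 -0.002] w 0.267011366322147 [1.635 0.956 5.546]
-11 [ 0.  0. -0.] turn [-0. -0. -0.]
-5 [-0.018  0.004  0.135] turn [-0.016 -0.065 -0.   ]
0 [-0.043  0.011  0.246] turn [-0.03  -0.119 -0.   ]
10 [-0.123  0.031  0.486] turn [-0.057 -0.226 -0.   ]
20 [-0.242  0.061  0.708] turn [-0.084 -0.334 -0.   ]
30 [-0.397  0.099  0.905] turn [-0.111 -0.442 -0.   ]
40 [-0.583  0.146  1.072] turn [-0.138 -0.55  -0.   ]
50 [-0.794  0.199  1.203] turn [-0.165 -0.658 -0.   ]
60 [-1.024  0.256  1.294] turn [-0.192 -0.765 -0.   ]
70 [-1.266  0.317  1.343] turn [-0.218 -0.873 -0.   ]
80 [-1.512  0.378  1.347] turn [-0.245 -0.981 -0.   ]
90 [-1.756  0.439  1.307] turn [-0.272 -1.089 -0.   ]
```

Emit:
move_arm --deltas '[[[-0.016, -0.065, 0], [-0.018, 0.004, 0.135], 1], [[-0.03, -0.119, 0], [-0.043, 0.011, 0.246], 1], [[-0.043, -0.172, 0], [-0.08, 0.02, 0.367], 1], [[-0.057, -0.226, 0], [-0.123, 0.031, 0.486], 1], [[-0.07, -0.28, 0], [-0.18, 0.045, 0.6], 1], [[-0.084, -0.334, 0], [-0.242, 0.061, 0.708], 1], [[-0.097, -0.388, 0], [-0.317, 0.079, 0.81], 1], [[-0.111, -0.442, 0], [-0.397, 0.099, 0.905], 1], [[-0.111, -0.442, 0], [-0.397, 0.099, 0.905], 1]]'

```text
time: 5.4
tool_pos: [0.6342, -0.1241, 0.1004]
tcp_rot: [0.329, 2.671, -0.076]
wrist_force: [0.9, 2.0, -1.2]
width: 0.27
```

```bash
python3 - <<'E'
from h import *
np.set_printoptions(precision=3,suppress=True)
s=status.read_state(); R=cv2.Rodrigues(s["tcp_rot"])[0]; print(R[:,2],s["tool_pos"],s["q"],s["width"],s["wrist_force"],s["torque"])
p,d=read_camera("side")
cv2.imwrite("pics/s2.png",cv2.resize(p[150:330,230:400,::-1],None,fx=3,fy=3,interpolation=cv2.INTER_CUBIC))
E
```

```text
[ 0.424 -0.107 -0.899] [ 0.634 -0.124  0.1  ] [-0.227  0.093  2.138 -0.019  0.458 -1.538] 0.26972454339037516 [ 0.923  2.002 -1.232] [ 0.498  0.085 -0.035]
```

View pics/s2.png

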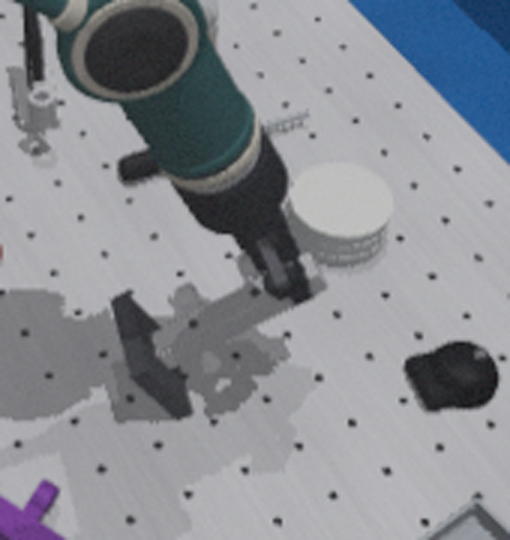

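The post is swinging up in the grip, about 41° so far, with its base edge still in place. The wrist has little tilt left (q5 = 0.46), so I hold the tool angle, grip at 20 N and let the post pivot in the pads along the rest of the arc.

```bash
python3 - <<'E'
import numpy as np
a=np.radians(-14.05); hh=np.array([np.cos(a),np.sin(a),0]); up=np.array([0,0,1.])
def c(th):
    t=np.radians(th); z=np.cos(t)*hh+np.sin(t)*up; x=np.sin(t)*hh-np.cos(t)*up
    return -.044*x+.141*z
for b in (30,60):
  for th in range(b+5,b+35,5): print(th,np.round((c(th)-c(b))*10,3))
E
```

```text
35 [-0.096  0.024  0.083]
40 [-0.198  0.049  0.157]
45 [-0.306  0.077  0.222]
50 [-0.419  0.105  0.277]
55 [-0.536  0.134  0.321]
60 [-0.657  0.164  0.355]
65 [-0.123  0.031  0.023]
70 [-0.248  0.062  0.034]
75 [-0.373  0.093  0.035]
80 [-0.497  0.124  0.024]
85 [-0.62   0.155  0.002]
90 [-0.741  0.185 -0.031]
```

Emit:
move_arm --deltas '[[[0, 0, 0], [-0.096, 0.024, 0.083], 1], [[0, 0, 0], [-0.198, 0.049, 0.157], 1], [[0, 0, 0], [-0.306, 0.077, 0.222], 1], [[0, 0, 0], [-0.419, 0.105, 0.277], 1], [[0, 0, 0], [-0.536, 0.134, 0.321], 1], [[0, 0, 0], [-0.657, 0.164, 0.355], 1], [[0, 0, 0], [-0.657, 0.164, 0.355], 1]]' --grip_force 20

```text
time: 6.32
tool_pos: [0.5692, -0.1082, 0.1363]
tcp_rot: [0.33, 2.67, -0.077]
wrist_force: [-0.3, -0.4, -8.0]
width: 0.272
```

```bash
python3 - <<'E'
from h import *
np.set_printoptions(precision=3,suppress=True)
s=status.read_state(); R=cv2.Rodrigues(s["tcp_rot"])[0]; print(R[:,2],s["tool_pos"],s["q"],s["width"],s["wrist_force"],s["torque"])
p,d=read_camera("side")
cv2.imwrite("pics/s3.png",cv2.resize(p[150:330,230:400,::-1],None,fx=3,fy=3,interpolation=cv2.INTER_CUBIC))
E
```

```text
[ 0.425 -0.107 -0.899] [ 0.569 -0.108  0.136] [-0.225 -0.089  2.243 -0.019  0.534 -1.536] 0.27213802492672934 [-0.295 -0.376 -7.966] [ 0.129  0.45  -0.018]
```

View pics/s3.png

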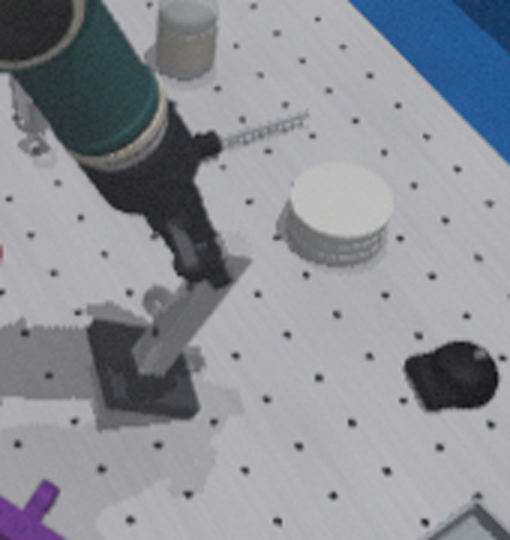

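```bash
cat > base.py <<'E'
from h import *
np.set_printoptions(precision=3,suppress=True)
for n in ("side","top"):
    p,d=read_camera(n); w,px=cloud(n,d,[.51,-.095],.08,.004)
    g=p[px[:,1],px[:,0]].astype(int); k=(g.max(1)<85)&(w[:,2]<.075); w=w[k]
    if len(w)<50: print(n,len(w)); continue
    best=0; rng=np.random.default_rng(0)
    for _ in range(300):
        q=w[rng.choice(len(w),3,False)]; nn=np.cross(q[1]-q[0],q[2]-q[0]); nn/=np.linalg.norm(nn)+1e-12; k=abs((w-q[0])@nn)<.002
        if k.sum()>best: best=k.sum(); f=w[k]
    m=f.mean(0); nn=np.linalg.svd(f-m)[2][2]; nn*=np.sign(nn[2])
    print(n,len(w),best,"mean",m,"normal",nn,"elev",np.degrees(np.arcsin(nn[2])),"zrange",w[:,2].min(),w[:,2].max(),"bbox",f.min(0),f.max(0))
E
python3 base.py
```

```text
side 678 425 mean [ 0.509 -0.1    0.037] normal [ 0.432 -0.11   0.895] elev 63.52125879491684 zrange 0.004098719156843661 0.0741914830040197 bbox [ 0.473 -0.14   0.016] [ 0.555 -0.048  0.053]
top 7
```

θ is about 63°, as planned, with the base edge about 5 mm up. I continue the arc, a little lower.

Emit:
move_arm --deltas '[[[0, 0, 0], [-0.123, 0.031, 0.0], 1], [[0, 0, 0], [-0.248, 0.062, 0.0], 1], [[0, 0, 0], [-0.373, 0.093, -0.01], 1], [[0, 0, 0], [-0.497, 0.124, -0.03], 1], [[0, 0, 0], [-0.58, 0.145, -0.05], 1], [[0, 0, 0], [-0.58, 0.145, -0.05], 1]]'

```text
time: 7.22
tool_pos: [0.512, -0.0938, 0.1317]
tcp_rot: [0.329, 2.669, -0.077]
wrist_force: [-0.9, 0.7, -0.8]
width: 0.266
```

```bash
python3 base.py; python3 -c "
from h import *
s=status.read_state(); print(s['tool_pos'],s['q'],s['wrist_force'],s['tcp_rot'])"
```

```text
side 632 389 mean [ 0.499 -0.097  0.02 ] normal [ 0.071 -0.016  0.997] elev 85.82129997818113 zrange 0.004191750319686225 0.0629794210142823 bbox [ 0.463 -0.14   0.015] [ 0.553 -0.047  0.024]
top 36
[ 0.51247798 -0.09390551  0.13179241] [-0.2218227  -0.2104283   2.35462258 -0.0209053   0.54297157 -1.53151975] [-1.14995977  0.01091652  0.51073862] [ 0.32955737  2.66911556 -0.07667905]
```

Emit:
move_arm --deltas '[[[0, 0, 0], [0, 0, 0], 0.2], [[0, 0, 0], [0, 0, 0], 0], [[0, 0, 0], [0, 0, 0], 0], [[0, 0, 0], [-0.1, 0.025, 0.25], 0], [[0, 0, 0], [-0.2, 0.05, 0.5], 0], [[0, 0, 0], [-0.2, 0.05, 0.8], 0], [[0, 0, 0], [-0.2, 0.05, 1], 0]]'

```text
time: 8.2
tool_pos: [0.4929, -0.089, 0.2333]
tcp_rot: [0.329, 2.667, -0.077]
wrist_force: [-0.2, 0.5, 0.7]
width: 0.497
```

```bash
python3 base.py; python3 -c "
from h import *
s=status.read_state(); print(s['tool_pos'],s['q'],s['wrist_force'],s['tcp_rot'])"
```

```text
side 629 391 mean [ 0.501 -0.098  0.016] normal [-0.003 -0.006  1.   ] elev 89.59179959667082 zrange 0.004001085459499224 0.05803551727148315 bbox [ 0.461 -0.139  0.014] [ 0.551 -0.05   0.019]
top 69 35 mean [ 0.535 -0.109  0.016] normal [ 0.16  -0.076  0.984] elev 79.82253048029985 zrange 0.004616856388656525 0.021973905711155626 bbox [ 0.516 -0.136  0.014] [ 0.55  -0.067  0.02 ]
[ 0.49433532 -0.08932294  0.23505194] [-0.22048385 -0.37804956  2.27193443 -0.01602675  0.78752739 -1.53682504] [ 0.38777233 -0.40897852  0.14397526] [ 0.32900047  2.66341175 -0.07724852]
```

The post stands: base normal vertical, base top at 16 mm. Next I level the tool, turn it about −92° and travel to the leaf.

Emit:
move_arm --deltas '[[[0.023, 0.092, 0], [0, 0.2, 0.05], 0], [[0.046, 0.185, 0], [0.1, 0.4, 0.1], 0], [[0.0694, 0.277, 0], [0.2, 0.8, 0.1], 0], [[0.0694, 0.277, 0], [0.2, 0.86, 0.1], 0]]'

```text
time: 8.8
tool_pos: [0.5141, -0.0015, 0.2385]
tcp_rot: [0.382, 3.118, -0.001]
wrist_force: [-0.3, -0.8, -0.5]
width: 0.5
```

Emit:
move_arm --deltas '[[[0, 0, -0.11], [0.07, 0.29, 0], 0], [[0, 0, -0.22], [0.14, 0.58, 0], 0], [[0, 0, -0.34], [0.2, 0.86, 0], 0], [[0, 0, -0.34], [0.2, 0.86, 0], 0]]'

```text
time: 9.3
tool_pos: [0.5314, 0.084, 0.2402]
tcp_rot: [1.188, 2.903, -0.005]
wrist_force: [-0.2, -0.8, -0.1]
width: 0.502
```

Emit:
move_arm --deltas '[[[0, 0, -0.11], [0.07, 0.29, 0], 0], [[0, 0, -0.22], [0.14, 0.58, 0], 0], [[0, 0, -0.34], [0.2, 0.86, 0], 0], [[0, 0, -0.34], [0.2, 0.86, 0], 0]]'

```text
time: 9.8
tool_pos: [0.5518, 0.1691, 0.2406]
tcp_rot: [1.911, 2.489, -0.007]
wrist_force: [0.1, 0.4, -0.8]
width: 0.503
```

Emit:
move_arm --deltas '[[[0, 0, -0.11], [0.07, 0.29, 0], 0], [[0, 0, -0.22], [0.14, 0.58, 0], 0], [[0, 0, -0.34], [0.2, 0.86, 0], 0], [[0, 0, -0.34], [0.2, 0.86, 0], 0], [[0, 0, -0.34], [0.2, 0.86, 0], 0]]'

```text
time: 10.42
tool_pos: [0.5719, 0.2533, 0.2409]
tcp_rot: [2.501, 1.896, -0.009]
wrist_force: [-0.8, 0.5, -0.0]
width: 0.502
```

```bash
python3 - <<'E'
from h import *
np.set_printoptions(precision=4,suppress=True)
s=status.read_state(); R=cv2.Rodrigues(s["tcp_rot"])[0]; print(R,s["tool_pos"],s["q"])
# leaf: refined from first clouds
w=np.vstack([np.load(n+"_leaf.npy") for n in("top","side")])
p=w[w[:,2]>.115]; (vx,vy,x0,y0)=cv2.fitLine(p[:,:2].astype(np.float32),cv2.DIST_HUBER,0,.001,.001).ravel(); d=np.array([vx,vy])*np.sign(vy); m=np.array([x0,y0])
s_=(p[:,:2]-m)@d; mid=m+d*(np.percentile(s_,1)+np.percentile(s_,99))/2
print("leaf dir",d,np.degrees(np.arctan2(d[1],d[0])),"len",np.ptp(s_),"mid",mid,"eye",mid-.065*d,"grasp",mid-.003*d)
e=w[(w[:,2]>.062)&(w[:,2]<.08)]; t=(e[:,:2]-mid)@d; e=e[t<-.047]; print("eye pts",len(e),e.mean(0),"along",np.percentile((e[:,:2]-mid)@d,[0,1,99]))
want=np.degrees(np.arctan2(-d[0],d[1])); print("tool y deg",np.degrees(np.arctan2(R[1,1],R[0,1])),"want",want)
q,dd=read_camera("top"); np.savez("top1",p=q,d=dd)
# post top & eyes
for n in("side","top"):
    q,dd=read_camera(n); w,px=cloud(n,dd,[.5,-.08],.09,.0); 
    for lo,hi in((.155,.168),(.112,.122)):
        f=w[(w[:,2]>lo)&(w[:,2]<hi)]; f=f[:,:]; 
        if len(f)>5:
            r=cv2.minAreaRect((f[:,:2]*1000).astype(np.float32)); print(n,lo,len(f),f.mean(0),r)
E
```

```text
[[ 0.2701  0.9628 -0.0025]
 [ 0.9628 -0.2701 -0.0065]
 [-0.0069 -0.0006 -1.    ]] [0.5719 0.2533 0.2409] [ 0.38    0.1687  1.7008 -0.0053  1.2769  0.6551]
leaf dir [0.2838 0.9589] 73.513954 len 0.09454904347629207 mid [0.5763 0.2585] eye [0.5578 0.1962] grasp [0.5754 0.2557]
eye pts 114 [0.5574 0.1964 0.0689] along [-0.0799 -0.0793 -0.0482]
tool y deg -15.672341460651085 want -16.486046
side 0.155 106 [ 0.5081 -0.0932  0.1601] ((508.97906494140625, -91.1597671508789), (28.49095916748047, 23.967533111572266), 76.48566436767578)
side 0.112 51 [ 0.5047 -0.0866  0.1167] ((504.9142761230469, -76.34172058105469), (21.734785079956055, 60.25947952270508), 1.830045461654663)
top 0.155 76 [ 0.5087 -0.0952  0.1605] ((508.8735656738281, -95.1098861694336), (23.73856544494629, 23.789398193359375), 76.00643157958984)
top 0.112 61 [ 0.5155 -0.0678  0.1158] ((513.5511474609375, -77.68570709228516), (55.894737243652344, 24.69495391845703), 76.8016128540039)
```

Measured: post top (.5087, −.0945, .160), yaw −14°, so the gap axis is at about (.517, −.062). The leaf's eye is at (.5575, .1958) and its grasp point at (.5754, .255). The heights match the text. I descend on the leaf.

Emit:
move_arm --deltas '[[[0, 0, -0.009], [0.035, 0.02, -0.5], 0], [[0, 0, -0.009], [0.035, 0.02, -0.9], 0], [[0, 0, -0.009], [0.035, 0.02, -1], 0], [[0, 0, -0.009], [0.035, 0.02, -1], 0]]'

```text
time: 11.08
tool_pos: [0.5757, 0.2566, 0.1413]
tcp_rot: [2.518, 1.874, -0.008]
wrist_force: [0.1, -0.6, -0.3]
width: 0.502
```

Emit:
move_arm --deltas '[[[0, 0, 0], [0, 0, -0.25], 0], [[0, 0, 0], [0, 0, -0.5], 0], [[0, 0, 0], [0, 0, -0.5], 0], [[0, 0, 0], [0, 0, -0.5], 0.5], [[0, 0, 0], [0, 0, -0.5], 1], [[0, 0, 0], [0, 0, -0.5], 1], [[0, 0, 0], [0, 0, -0.5], 1], [[0, 0, 0], [0, 0, -0.5], 1], [[0, 0, 0], [0, 0, -0.5], 1], [[0, 0, 0], [0, 0, -0.5], 1]]' --grip_force 60

```text
time: 12.32
tool_pos: [0.577, 0.2578, 0.0936]
tcp_rot: [2.517, 1.874, -0.002]
wrist_force: [-2.4, -1.1, 5.9]
width: 0.102
```

```bash
python3 - <<'E'
from h import *
s=status.read_state(); print(s["tool_pos"],s["width"]*85,s["wrist_force"],s["torque"])
p,d=read_camera("side"); c=proj("side",[.57,.25,.08])[0].astype(int); print(c)
x0,y0=max(c[0]-75,0),max(c[1]-65,0)
cv2.imwrite("pics/s4.png",cv2.resize(p[y0:y0+130,x0:x0+150,::-1],None,fx=4,fy=4,interpolation=cv2.INTER_CUBIC))
E
```

```text
[0.57703421 0.25784441 0.09363574] 8.706193237650465 [-2.39639368 -1.07936845  5.94638376] [-0.02383834  0.24460049 -0.00250183]
[239 166]
```

View pics/s4.png

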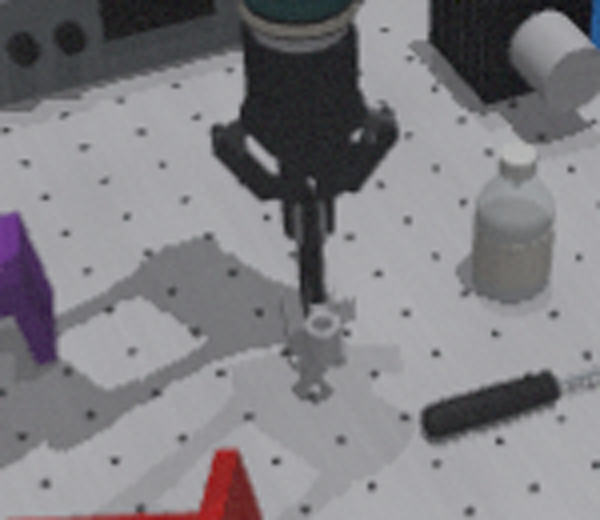

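Panel gripped (8.7 mm opening); the eye is at (322,322) in the crop, clear of everything. I lift and carry it to a stand-off 60 mm from the gap.

Emit:
move_arm --deltas '[[[0, 0, 0], [0, 0, 0.1], 1], [[0, 0, 0], [0, 0, 0.25], 1], [[0, 0, 0], [0, 0, 0.5], 1], [[0, 0, 0], [0, 0, 0.5], 1], [[0, 0, 0], [0, 0, 0.5], 1], [[0, 0, 0], [0, 0, 0.5], 1]]'

```text
time: 13.12
tool_pos: [0.5748, 0.2567, 0.1398]
tcp_rot: [2.518, 1.874, -0.011]
wrist_force: [-0.2, -0.1, -2.6]
width: 0.107
```

Emit:
move_arm --deltas '[[[0, 0, 0], [-0.03, -0.25, 0], 1], [[0, 0, 0], [-0.06, -0.5, 0], 1], [[0, 0, 0], [-0.09, -0.75, 0], 1], [[0, 0, 0], [-0.12, -1, 0], 1]]'

```text
time: 13.62
tool_pos: [0.563, 0.1547, 0.1409]
tcp_rot: [2.519, 1.873, -0.009]
wrist_force: [0.4, -0.3, -2.3]
width: 0.108
```

Emit:
move_arm --deltas '[[[0, 0, 0], [-0.03, -0.25, 0], 1], [[0, 0, 0], [-0.06, -0.5, 0], 1], [[0, 0, 0], [-0.09, -0.75, -0.1], 1], [[0, 0, 0], [-0.12, -1, -0.25], 1], [[0, 0, 0], [-0.12, -1, -0.25], 1], [[0, 0, 0], [-0.12, -1, -0.25], 1]]'

```text
time: 14.38
tool_pos: [0.5516, 0.0566, 0.1165]
tcp_rot: [2.519, 1.872, -0.007]
wrist_force: [0.7, -0.7, -2.5]
width: 0.106
```

```bash
python3 - <<'E'
from h import *
np.set_printoptions(precision=4,suppress=True)
s=status.read_state(); print(s["tool_pos"],cv2.Rodrigues(s["tcp_rot"])[0],s["width"]*85,s["wrist_force"],s["torque"])
ims=[]
for n in("top","side"):
    p,d=read_camera(n); np.savez(n+"2",p=p,d=d)
    w,px=cloud(n,d,[.525,-.04],.16,.0); np.save(n+"_w2",w)
    f=w[(w[:,2]>.155)&(w[:,2]<.165)&(np.hypot(w[:,0]-.509,w[:,1]+.095)<.022)]; print(n,"post top",len(f),f.mean(0),cv2.minAreaRect((f[:,:2]*1000).astype(np.float32)))
    for nm,c,lo,hi in(("upper eye",(.517,-.062),.110,.122),("leaf eye",(.534,-.0045),.085,.11)):
        k=(w[:,2]>lo)&(w[:,2]<hi)&(np.hypot(w[:,0]-c[0],w[:,1]-c[1])<.018); e=w[k]
        if len(e)>5: print(n,nm,len(e),e.mean(0),"zmed",np.median(e[:,2]),"bbox",e.min(0),e.max(0))
    c=proj(n,[.525,-.03,.1])[0].astype(int); ims.append(cv2.resize(p[c[1]-50:c[1]+50,c[0]-45:c[0]+45,::-1],(390,433),interpolation=cv2.INTER_CUBIC))
cv2.imwrite("pics/s5.png",np.hstack(ims))
E
```

```text
[0.5516 0.0566 0.1165] [[ 0.2886  0.9575 -0.0018]
 [ 0.9574 -0.2886 -0.0047]
 [-0.005  -0.0003 -1.    ]] 9.051310638234515 [ 0.7128 -0.7297 -2.5121] [ 0.0774 -0.0252 -0.0123]
top post top 74 [ 0.5085 -0.0949  0.1602] ((508.8663330078125, -95.09817504882812), (23.482275009155273, 23.947330474853516), 76.6487045288086)
top upper eye 56 [ 0.5165 -0.0643  0.1161] zmed 0.11620734579129673 bbox [ 0.5055 -0.0797  0.1107] [ 0.5288 -0.0502  0.1215]
top leaf eye 28 [ 0.5342 -0.0122  0.0928] zmed 0.09307215133245754 bbox [ 0.5215 -0.019   0.0863] [ 0.5457 -0.004   0.0994]
side post top 106 [ 0.5079 -0.0933  0.1601] ((508.48907470703125, -91.9509048461914), (26.522703170776367, 23.872819900512695), 77.05364227294922)
side upper eye 17 [ 0.5083 -0.0562  0.1147] zmed 0.115367388464829 bbox [ 0.5048 -0.0645  0.1102] [ 0.5146 -0.0453  0.1189]
side leaf eye 82 [ 0.5336 -0.0046  0.0921] zmed 0.09284759739573906 bbox [ 0.5219 -0.0195  0.0852] [0.5458 0.0126 0.0992]
```

View pics/s5.png

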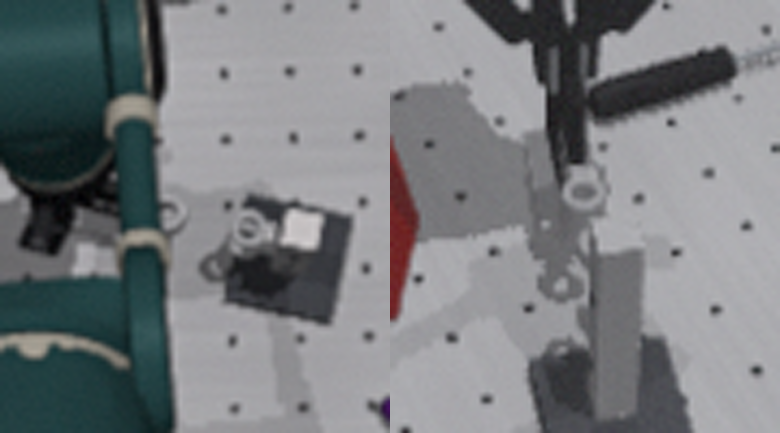

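```bash
python3 - <<'E'
from h import *
from scipy.optimize import least_squares
np.set_printoptions(precision=4,suppress=True)
W={n:np.load(n+"_w2.npy") for n in("top","side")}
d=np.array([.2886,.9575]); l=np.array([.239,.971])
def centre(w,c,ax,lo,hi):
    # top-face ring pts; far half only: outer rim circle r=13 (one-sided robust: points beyond rim penalised, farthest per angle bin)
    for it in range(5):
        q=w[(w[:,2]>lo)&(w[:,2]<hi)][:,:2]-c; r=np.hypot(*q.T); a=np.arctan2(q[:,1],q[:,0]); k=(r<.017)&((q@ax)/np.maximum(r,1e-6)<.45); q,r,a=q[k],r[k],a[k]
        b=np.digitize(a,np.linspace(-np.pi,np.pi,19)); o=np.array([q[b==i][r[b==i].argmax()] for i in np.unique(b)])
        s=least_squares(lambda x:np.hypot(*(o-x[:2]).T)-x[2],[0,0,.013],loss="soft_l1",f_scale=.001); 
        s2=least_squares(lambda x:np.hypot(*(o-x).T)-.0127,[0,0],loss="soft_l1",f_scale=.001); c=c+s2.x
    return c,s.x[2],len(o),len(q)
print("upper eye top",centre(W["top"],np.array([.517,-.0625]),-l,.112,.121))
print("leaf eye side",centre(W["side"],np.array([.5336,-.006]),d,.0895,.097))
print("leaf eye top",centre(W["top"],np.array([.5336,-.006]),d,.0895,.097))
# hole centres by intensity: dark pixel centroid inside the ring
for n,X in(("top",(.517,-.0625,.116)),("side",(.5336,-.006,.093)),("top",(.5336,-.006,.093))):
    g=cv2.cvtColor(np.load(n+"2.npz")["p"],cv2.COLOR_RGB2GRAY); c=np.round(proj(n,X)[0]).astype(int); print(n,c); print(g[c[1]-7:c[1]+8,c[0]-8:c[0]+9])
E
```

```text
upper eye top (array([ 0.517, -0.063]), np.float64(0.01168204424643877), 12, 30)
leaf eye side (array([ 0.5344, -0.0047]), np.float64(0.01134706360283459), 11, 35)
leaf eye top (array([ 0.5334, -0.007 ]), np.float64(0.011395104673845637), 10, 23)
top [299 211]
[[144 145 146 145 146 148 147 129  79  75  91  99 117 120 133 157 169]
 [142 145 133 107 118 147 137  97  54  50  54  62  69  69  83 109 126]
 [142 142 121  59  94 143 126  71  56  54  50  50  50  53  53  59  70]
 [145 145 128  98 125 146 139 126 125 117  81  58  52  51  53  53  67]
 [146 147 141 136 142 146 157 160 155 152 138  97  57  51  49  51  91]
 [143 143 143 144 144 148 146 120 110 119 142 135  83  60  55  54 119]
 [144 145 145 141 142 153 136 127 121 102 120 150 132 121 110  66 129]
 [147 147 146 141 140 156 128 135 144 136 127 152 162 157 126  91 131]
 [146 146 148 135 130 147 104  85  99 118 136 147 156 169 119 103 140]
 [145 146 142 117 117 151 129  88  76 109 148 154 159 174 117 117 160]
 [146 146 130 108 122 134 150 144 142 153 157 136 134 138 106 132 186]
 [147 136 106  99 133 135 125 128 133 132 119  99  97  96 
[... 1687 characters left out ...]
 55  56  51  46  70 114 129 135 151 155 146 144 145 143 142]
 [ 54  55  58  55  52  44  48  63  75  88 120 159 156 144 142 142 141]
 [ 56  59  57  57  54  45  50  87 124 114 108 150 166 140 144 145 143]
 [ 52  56  56  55  52  46  62 113 153 144 133 151 159 136 146 147 146]
 [ 53  55  55  54  52  46  61 108 141 143 149 153 135 130 143 143 143]
 [ 51  51  54  53  50  46  53 107 151 156 157 132 114 139 145 145 145]
 [ 57  65  74  79  73  62  53  96 144 139 124 101 121 149 148 147 146]
 [123 124 133 134 131 122  99  85  94  89  91 113 140 148 147 145 147]
 [151 153 157 158 154 148 134 108  83  94 127 140 149 146 146 145 146]
 [150 153 151 138 139 141 141 128 103 111 147 148 145 144 144 143 144]]
```

```bash
python3 - <<'E'
from h import *
np.set_printoptions(precision=4,suppress=True)
for n,x,y,r0,r1,c0,c1,z in(("top",299,211,5,9,6,10,.116),("side",269,227,5,8,5,10,.093)):
    g=cv2.cvtColor(np.load(n+"2.npz")["p"],cv2.COLOR_RGB2GRAY).astype(float)
    ys,xs=np.mgrid[y-7+r0:y-7+r1+1,x-8+c0:x-8+c1+1]; w=np.clip(150-g[ys,xs],0,None)
    for ww in(w,np.minimum(w,20)):
        c=[(xs*ww).sum()/ww.sum(),(ys*ww).sum()/ww.sum()]; print(n,c,onplane(n,[c],z), "side rel" )
print(proj("top",[[.517,-.0625,.116],[.5336,-.006,.093]]),proj("side",[.5336,-.006,.093]))
# side<->top consistency: post top centre from both
E
```

```text
top [np.float64(298.88053691275167), np.float64(211.31946308724832)] [[ 0.5158 -0.0617  0.116 ]] side rel
top [np.float64(298.9304556354916), np.float64(211.04796163069545)] [[ 0.5166 -0.0618  0.116 ]] side rel
side [np.float64(268.3041095890411), np.float64(226.7890410958904)] [[ 0.534 -0.004  0.093]] side rel
side [np.float64(268.3341463414634), np.float64(226.64146341463416)] [[ 0.5343 -0.0036  0.093 ]] side rel
[[299.1521 210.9103]
 [279.705  207.0329]] [[268.5071 227.3793]]
```

Both views, after removing the roughly 1.7 mm y offset seen on the post's top, put the leaf's eye at (.534, −.006, top .093) and the gap axis at (.5167, −.062). I need to move (−17, −56, +3) mm.

Emit:
move_arm --deltas '[[[0, 0, 0], [0, 0, 0.03], 1], [[0, 0, 0], [-0.03, -0.1, 0.03], 1], [[0, 0, 0], [-0.06, -0.2, 0.03], 1], [[0, 0, 0], [-0.09, -0.3, 0.03], 1], [[0, 0, 0], [-0.12, -0.4, 0.03], 1], [[0, 0, 0], [-0.15, -0.48, 0.03], 1], [[0, 0, 0], [-0.165, -0.53, 0.03], 1], [[0, 0, 0], [-0.173, -0.56, 0.03], 1], [[0, 0, 0], [-0.173, -0.56, 0.03], 1], [[0, 0, 0], [-0.173, -0.56, 0.03], 1]]'

```text
time: 15.72
tool_pos: [0.5345, 0.0013, 0.1193]
tcp_rot: [2.518, 1.874, -0.007]
wrist_force: [0.3, -0.4, -2.1]
width: 0.104
```

```bash
python3 - <<'E'
from h import *
np.set_printoptions(precision=4,suppress=True)
s=status.read_state(); print(s["tool_pos"],"target",[.5343,.0006,.1195],s["wrist_force"],s["torque"])
ims=[]
for n in("top","side"):
    p,d=read_camera(n); np.savez(n+"3",p=p,d=d)
    w,px=cloud(n,d,[.525,-.04],.16,.0); np.save(n+"_w3",w)
    f=w[(w[:,2]>.155)&(w[:,2]<.165)&(np.hypot(w[:,0]-.509,w[:,1]+.095)<.022)]; print(n,"post top",len(f),f.mean(0),cv2.minAreaRect((f[:,:2]*1000).astype(np.float32)))
    c=proj(n,[.517,-.06,.09])[0].astype(int); ims.append(cv2.resize(p[c[1]-35:c[1]+35,c[0]-32:c[0]+32,::-1],(390,427),interpolation=cv2.INTER_CUBIC))
cv2.imwrite("pics/s6.png",np.hstack(ims))
E
```

```text
[0.5345 0.0013 0.1193] target [0.5343, 0.0006, 0.1195] [ 0.3494 -0.4138 -2.1179] [ 0.0042 -0.0213 -0.0244]
top post top 70 [ 0.509  -0.0953  0.1605] ((509.36541748046875, -95.25994110107422), (23.716947555541992, 23.945226669311523), 76.24851989746094)
side post top 104 [ 0.508  -0.0932  0.1602] ((508.73809814453125, -91.92736053466797), (26.270835876464844, 23.8223819732666), 76.80110168457031)
```

View pics/s6.png

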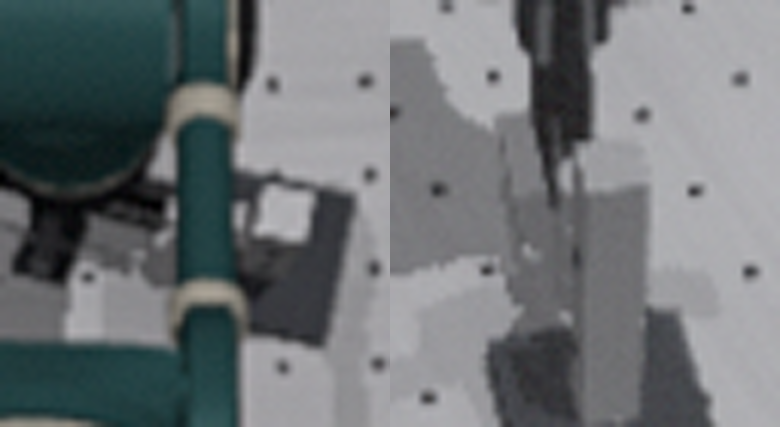

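```bash
python3 - <<'E'
from h import *
np.set_printoptions(precision=4,suppress=True)
z=np.load("side3.npz"); w,px=cloud("side",z["d"],[.525,-.04],.16,.0); g=z["p"][px[:,1],px[:,0]].max(1)
d=np.array([.2886,.9575]); nrm=np.array([.9575,-.2886]); q=w[:,:2]-[.5165,-.0603]; a=q@d; b=q@nrm
for lo,hi in((.120,.128),(.128,.136),(.136,.143),(.143,.152)):
    k=(g<75)&(w[:,2]>lo)&(w[:,2]<hi)&(a<.06)&(a>0)&(abs(b)<.03); print(lo,k.sum(),"along",np.sort(a[k])[:8],"lat",np.percentile(b[k],[0,50,100]) if k.any() else "")
k=(w[:,2]>.1)&(w[:,2]<.122)&(abs(a)<.016)&(abs(b)<.016); print("upper eye side",k.sum(),w[k].min(0),w[k].max(0))
s=status.read_state(); print(s["tool_pos"],s["wrist_force"],s["joint_vel"])
E
```

```text
0.12 17 along [0.0198 0.0205 0.0208 0.0218 0.0219 0.0222 0.0224 0.0234] lat [-0.0108 -0.0044  0.0031]
0.128 18 along [0.0207 0.0209 0.021  0.0212 0.0219 0.0223 0.0232 0.0245] lat [-0.0128 -0.0049  0.0029]
0.136 23 along [0.02   0.0203 0.0209 0.0211 0.0216 0.0223 0.0224 0.0228] lat [-0.0178 -0.0048  0.0138]
0.143 64 along [0.0197 0.0202 0.0204 0.0205 0.0222 0.0239 0.0242 0.0242] lat [-0.0174  0.0003  0.0162]
upper eye side 22 [ 0.5037 -0.0647  0.104 ] [ 0.5144 -0.0466  0.1193]
[0.5345 0.0014 0.1193] [ 0.0887  0.1049 -2.9403] [-0.0023  0.0008 -0.0004 -0.0017 -0.001   0.0013]
```

The panel edge sits 20–21 mm from the gap axis (20 expected), with its face at −5 mm (−5 expected) and no tilt over its height. I trim 0.7 mm and let it settle.

Emit:
move_arm --deltas '[[[0, 0, 0], [-0.002, -0.007, 0], 1], [[0, 0, 0], [-0.002, -0.007, 0], 1], [[0, 0, 0], [-0.002, -0.007, 0], 1], [[0, 0, 0], [-0.002, -0.007, 0], 1], [[0, 0, 0], [-0.002, -0.007, 0], 1], [[0, 0, 0], [-0.002, -0.007, 0], 1]]'

```text
time: 16.58
tool_pos: [0.5343, 0.0004, 0.1193]
tcp_rot: [2.518, 1.874, -0.007]
wrist_force: [-1.0, -0.4, -2.8]
width: 0.105
```

```bash
python3 - <<'E'
from h import *
s=status.read_state(); print(s["tool_pos"],s["wrist_force"],s["torque"],s["width"])
w,px=cloud("side",read_camera("side")[1],[.51,-.095],.03,.155); print(w[w[:,2]<.165].mean(0))
print(order.finish_job())
E
```

```text
[5.34263647e-01 4.07792697e-04 1.19293282e-01] [-0.95993721 -0.41182403 -2.79375441] [0.01235246 0.01553337 0.01440688] 0.10499875704987427
[ 0.50820504 -0.09352144  0.16023794]
the job is handed in; nothing more can be done
None
```

I stood the jamb post upright, then picked up the leaf by its top edge and put its hinge eye in the post's gap. I handed the job in at about 16.6 s with the gripper still holding the leaf there. No verdict came back.

**Post:**
- After I let go, its base top measured level at 16 mm and its top at 160 mm.
- It stayed put to within about 0.5 mm while the leaf went in.

**Leaf:**
- It is lifted about 25.7 mm, against 26 mm for mid-gap.
- Before a last 0.7 mm trim, the panel edge was 20–21 mm from the gap axis (20 expected). It was centred sideways, with no visible tilt.
- The wrist carried only about 2.8 N, roughly the leaf's weight, so I saw no sign of it pressing on the post.

**Less certain:**
- The side and top cameras disagreed by about 1.7 mm in y on the post's top, so I corrected for that when lining up the eyes.
- Once inserted, the arm and post hid both eyes. The final hole alignment is therefore inferred from the panel edge and the arm's position, probably good to 1–2 mm, not seen directly.
- I did not re-measure the other objects at the end; the planned paths cleared them, and I saw no contact or movement.

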